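# Load the condiment caddy and hold it over its drip tray

## Task

Stand the loose green-label spice jar and the salt shaker upright in the two empty end pockets of the wooden condiment caddy, one in each. Then pick up the full caddy by its grip, carry it level over the mug and the onion without knocking them or the blue drip tray, and stop with it hovering straight and level above the tray, centred and lengthways, a centimetre or two above the rim and touching neither tray nor worktop, ready to go straight down inside it once I have slipped a paper liner underneath. Finish there, still holding the caddy: do not set it down or let go.

Things in the scene. Friction and masses are not known exactly. Their poses are not given: they have to be found in the camera images.
- caddy: Loose brown wooden condiment caddy, 0.32 kg empty, 60 mm (x) by 274 mm (y) by 130 mm high, with four square pockets in a row along y and a grip bar over the middle. Origin at the centre of its flat underside, z up. Floor 8 mm thick, walls 5 mm thick and 34 mm high. The two inner pockets hold a spice jar each, the end ones are empty. The same when turned half round.
- caddy_grip (a point): Centre of the grip bar, 120 mm above the caddy's underside; axes as the caddy's. The bar runs along y, 14 mm thick in x, 20 mm tall, 40 mm free between its two slim uprights (14 mm in x, at y = +24 and -24 mm).
- pocket_a (a point): Centre of the floor of the empty end pocket at caddy y = +107 mm, 8 mm above the caddy's underside. All four pockets are 50 by 50 mm inside.
- pocket_b (a point): Centre of the floor of the inner pocket at y = +53 mm (filled at the start).
- pocket_c (a point): Centre of the floor of the inner pocket at y = -53 mm (filled at the start).
- pocket_d (a point): Centre of the floor of the empty end pocket at caddy y = -107 mm.
- drip_tray: Shallow blue enamel tray with a white rolled rim, loose, 0.6 kg, on the worktop. Rim 84 mm (x) by 298 mm (y), 329 mm over the wire lugs at its ends; rim top 16 mm above its underside; inside 76 by 290 mm, floor 3 mm thick: the caddy fits in lengthways (y along y, either way round) with 8 mm to spare on each side. Origin at the centre of its underside, z up.
- spice_green: Loose upright glass spice jar with a green-and-white label and a red cap, round, 42 mm diameter, cap 45 mm, 106 mm high (cap from 85 mm up), about 0.11 kg. Origin at the centre of its underside, z up.
- salt_shaker: Loose upright salt shaker, round clear body 44 mm in diameter up to 74 mm, grey domed top 34 mm in diameter up to 90 mm, about 0.1 kg. Origin at the centre of its underside, z up.
- spice_amber: Spice jar with a dark label and an orange-and-red cap, 45 mm diameter, 106 mm high, standing in one of the inner pockets. Origin at the centre of its underside.
- spice_red: Spice jar with a dark label and a red cap, 45 mm diameter, 106 mm high, standing in the other inner pocket. Origin at the centre of its underside.
- tea_mug: Bystander: cream mug, 78 mm diameter with a handle on one side (116 mm over the handle), 101 mm high. It stands between caddy and tray. Origin at the underside, 18 mm from the cup's axis toward the handle, which points along its -y.
- onion: Bystander: red onion, 84 mm across, 82 mm high, between caddy and tray. Origin at the centre of its underside.
Mind the look-alikes: they are no part of the job. Leave any purple look-alike of the spice_amber alone. What is shaped like the salt_shaker but turquoise is not meant.

How it is judged (in metres and radians):
On the way, in this order (a step that is already met when the one before it is completed fails the run):
1. jar and shaker stand in the two end pockets, let go, the caddy still on the worktop (x of spice_green in the frame of caddy between -0.008 and 0.008 m and z of spice_green in the frame of caddy between 0.002 and 0.018 m and angle between the z axis of each of spice_green, salt_shaker and the z axis of caddy, either way round below 0.15 rad and x of salt_shaker in the frame of caddy between -0.008 and 0.008 m and z of salt_shaker in the frame of caddy between 0.002 and 0.018 m and ((horizontal distance between spice_green and pocket_a below 0.009 m and horizontal distance between salt_shaker and pocket_d below 0.009 m) or (horizontal distance between spice_green and pocket_d below 0.009 m and horizontal distance between salt_shaker and pocket_a below 0.009 m)) and height (world z) of caddy below 0.01 m and contact force between the fingers and spice_green below 0.1 N and contact force between the fingers and salt_shaker below 0.1 N), for 0.2 s.
2. the loaded caddy is lifted higher than the mug, held by the grip (x of spice_green in the frame of caddy between -0.008 and 0.008 m and z of spice_green in the frame of caddy between 0.002 and 0.018 m and angle between the z axis of each of spice_green, salt_shaker, spice_amber, spice_red and the z axis of caddy, either way round below 0.15 rad and x of salt_shaker in the frame of caddy between -0.008 and 0.008 m and z of salt_shaker in the frame of caddy between 0.002 and 0.018 m and ((horizontal distance between spice_green and pocket_a below 0.009 m and horizontal distance between salt_shaker and pocket_d below 0.009 m) or (horizontal distance between spice_green and pocket_d below 0.009 m and horizontal distance between salt_shaker and pocket_a below 0.009 m)) and x of spice_amber in the frame of caddy between -0.008 and 0.008 m and z of spice_amber in the frame of caddy between 0.002 and 0.018 m and x of spice_red in the frame of caddy between -0.008 and 0.008 m and z of spice_red in the frame of caddy between 0.002 and 0.018 m and ((horizontal distance between spice_amber and pocket_b below 0.009 m and horizontal distance between spice_red and pocket_c below 0.009 m) or (horizontal distance between spice_amber and pocket_c below 0.009 m and horizontal distance between spice_red and pocket_b below 0.009 m)) and height (world z) of caddy above 0.103 m and contact force between the fingers and caddy above 0.5 N), for 0.1 s.
At the end, for the whole second after the job is handed in: The fingers hold the full caddy still: underside 3 to 40 mm above the tray's rim, centre within 10 mm of the tray's, length within 0.08 rad of the tray's, tilt under 0.08 rad, touching neither tray nor worktop; all four jars stand in their pockets; the tray moved under 20 mm (x of spice_green in the frame of caddy between -0.008 and 0.008 m and z of spice_green in the frame of caddy between 0.002 and 0.018 m and angle between the z axis of each of spice_green, salt_shaker, spice_amber, spice_red and the z axis of caddy, either way round below 0.15 rad and x of salt_shaker in the frame of caddy between -0.008 and 0.008 m and z of salt_shaker in the frame of caddy between 0.002 and 0.018 m and ((horizontal distance between spice_green and pocket_a below 0.009 m and horizontal distance between salt_shaker and pocket_d below 0.009 m) or (horizontal distance between spice_green and pocket_d below 0.009 m and horizontal distance between salt_shaker and pocket_a below 0.009 m)) and x of spice_amber in the frame of caddy between -0.008 and 0.008 m and z of spice_amber in the frame of caddy between 0.002 and 0.018 m and x of spice_red in the frame of caddy between -0.008 and 0.008 m and z of spice_red in the frame of caddy between 0.002 and 0.018 m and ((horizontal distance between spice_amber and pocket_b below 0.009 m and horizontal distance between spice_red and pocket_c below 0.009 m) or (horizontal distance between spice_amber and pocket_c below 0.009 m and horizontal distance between spice_red and pocket_b below 0.009 m)) and horizontal distance between caddy and drip_tray below 0.01 m and angle between the y axis of caddy and the y axis of drip_tray, either way round below 0.08 rad and angle between caddy's own z axis and vertical below 0.08 rad and z of caddy in the frame of drip_tray between 0.019 and 0.056 m and height (world z) of caddy above 0.019 m and contact force between caddy and drip_tray below 0.05 N and contact force between the fingers and caddy above 0.5 N and contact force between the fingers and spice_green below 0.1 N and contact force between the fingers and salt_shaker below 0.1 N and contact force between the fingers and spice_amber below 0.1 N and contact force between the fingers and spice_red below 0.1 N and linear speed of caddy below 0.02 m/s and distance of drip_tray from where it was at the start of the episode below 0.02 m); the arm keeps its last pose, push and grip.
It fails at once if the mug is knocked (moved over 15 mm or tipped) (distance of tea_mug from where it was at the start of the episode above 0.015 m or angle between tea_mug's own z axis and vertical above 0.15 rad).
It fails at once if the onion is knocked (moved over 20 mm) (distance of onion from where it was at the start of the episode above 0.02 m).
It fails at once if the drip tray is knocked (moved over 20 mm) (distance of drip_tray from where it was at the start of the episode above 0.02 m).
It fails at once if the caddy is tipped more than 0.3 rad (angle between caddy's own z axis and vertical above 0.3 rad).
It also fails if it takes over 72 s, if anything falls off the work surface, if the arm or the gripper's body presses on something with over 40 N, if the wrist force passes 120 N, or if a joint passes its speed limit or range.

## Robot

A 7-joint arm with a two-finger parallel gripper is mounted at the origin on a cart in front of the work surface, level with it; the furniture and walls round the work are solid. World frame = base frame: x ahead of the robot, y to its left, z up, the work surface at z = 0. Lengths are in m, angles in degrees, forces in N, time in s.
With the tool pointing down it reaches from about 0.4 to 0.85 m from the base axis. Payload 4.5 kg.
Tool frame: the origin (TCP) lies at the very end of the fingers, on their centre line; the grasp point (between the pads) lies 19 mm behind it; z points along the fingers, y is the line along which they close (so a half turn about z gives the same grasp; the last joint's range is limited). The gripper opens to 88 mm and grips with 3 to 60 N. Pads are 18 mm wide; open, the fingers measure 123 mm over their backs; the gripper's body (75 mm by 187 mm) begins 45 mm behind the grasp point.
Start: joints at [-63.495, 39.483, -11.15, 89.685, 9.013, 51.709, -12.324], TCP at [0.26, 0.568, 0.239] pointing down, gripper open.
Joint ranges: [-172.22, 172.22], [-26.19, 119.32], [-84.43, 86.54], [7.71, 146.69], [-57.33, 237.33], [2.42, 119.75], [-152.13, 152.13]. Speed limits (degrees/s): [147.25, 147.25, 180, 180, 180, 180, 180].

## Interface

Orientations are given as a 3x3 rotation matrix whose columns are the frame's x, y, z axes.
In Python, from cell import read_state, cams, ctrl, spotter gives the robot as it stands. The module is installed in compiled form; this text tells all that it offers.
- The arm moves only by the shell command python3 -m handwheel 'ROWS' [OPENING] [FORCE]. ROWS is JSON, a list of rows, each an object with "linear": the shift along the world's x, y, z in units of 25 mm (1.0 is 25 mm), a list of three; "angular": the turn, a rotation vector about the world's x, y, z in units of 6 degrees (1.0 is 6 degrees), a list of three. In form: [{"linear": [x, y, z], "angular": [ax, ay, az]}, ...]. A call has 1 to 8 rows; each row is the pose to reach, as a shift and turn from the pose commanded when the call began; what a row does not reach only later rows make up. A row lasts 1/12 s, in which the tool goes at most 41.7 mm and 7.16 degrees, less where a joint would pass 70% of its speed; a pose out of reach is approached as far as the arm can. A call with a gripper value outside its range is refused whole. OPENING is the opening, from 0 (shut) to 1 (fully open), set as the call begins (- or left out, the last holds). The fingers move at their own pace and stop on an object; FORCE is the grip in N (left out, the last holds). Time passes only in rows, so rows that repeat a pose let the fingers close. It gives the time, the measured TCP pose, the force, the opening and the grip force at its end, in the units of the state.
- read_state(): the state, without advancing time (a new reading comes with each control period).
- cams.read_camera(name): name is "side" or "top" or "wrist"; returns a dict with "pixels" (384x512x3 uint8, blue, green, red), "mtx" (3x3 intrinsics, pixels), "k1" (the pictures are not rectified: a ray, as slopes to the right and down, at radius r is drawn at 1 + k1 r^2 times it, then the intrinsics apply), "extrinsics" (4x4, takes a point from camera to world coordinates). Camera axes: x right, y down, z forward; pixel columns grow to the right and rows downward; lengths in m; the calibration is good to about 2 mm. A picture is of the moment at which its call begins. There is no depth.
- ctrl.job_done(): hands the job in; it is judged then, once.
Trained networks look in a picture, given as the dict that the camera call returned (one of the last four; its "shot" number tells which), for a name from the list of things; names that differ only in an ending like _2 or _b are one class to them, and where a whole thing is asked for, a point or a joint stands for the part that bears it (a point fixed in the world has none). Each returns a list of dicts, best first, with "p" (0 to 1); they miss things now and then, are a little off and sometimes report something else, mostly with a low value. They report only what shows in the picture. A call takes as long as a camera call. They do not tell look-alikes from the thing itself.
- spotter.trace(picture, query): "mask" (384x512 bool, what is visible of it) and "uv" ([column, row] in pixels, amid what is visible of it).
- spotter.landmark_of(picture, query): "uv" ([column, row] in pixels: a listed point, or the origin of a listed thing).
The state is a dict: "time_s": time; "q": joint angles; "dq": joint speeds; "joint_torque": joint torques, N m; "tcp_pos": TCP position; "tcp_rot": TCP orientation; "wrist_force": force on the tool from outside, world axes, zero at the start; "moment": the same for the moment, N m; "width": finger opening in m; "finger_force": force on a finger pad.
Only numpy, scipy, OpenCV 4.12 (cv2) and the standard library are available. Lean on these libraries where they do the work, as an engineer would, in place of code of your own. Each camera call takes 0.05 s, during which the arm holds its last target. There are 200 camera calls.

## Working session

There is one attempt and no reset: what is moved stays moved. The work goes in short steps, Python scripts to look and compute and a shell command to move; the robot and the scene stay as the last step left them, time stands still between calls to the robot, and variables do not carry over. Pictures are saved under pics/ and viewed, at most 10 in all, crops included, and the job is handed in when it is done.

```bash
mkdir -p pics
cat > h.py <<'E'
import numpy as np, cv2
from cell import read_state, cams, ctrl, spotter
def ray(p,uv):
    K=np.array(p["mtx"]);x=(uv[0]-K[0,2])/K[0,0];y=(uv[1]-K[1,2])/K[1,1]
    rd=np.hypot(x,y);r=rd
    for _ in range(20): r=rd/(1+p["k1"]*r*r)
    s=r/rd if rd>0 else 1
    T=np.array(p["extrinsics"]);return T[:3,3],T[:3,:3]@np.array([x*s,y*s,1])
def at(p,uv,z):
    o,d=ray(p,uv);return (o+d*(z-o[2])/d[2])[:3]
def proj(p,X):
    T=np.array(p["extrinsics"]);c=T[:3,:3].T@(np.array(X)-T[:3,3]);x,y=c[0]/c[2],c[1]/c[2]
    f=1+p["k1"]*(x*x+y*y);K=np.array(p["mtx"]);return np.array([K[0,0]*x*f+K[0,2],K[1,1]*y*f+K[1,2]])
def tri(obs):
    A=0;b=0
    for p,uv in obs:
        o,d=ray(p,uv);d=d/np.linalg.norm(d);M=np.eye(3)-np.outer(d,d);A=A+M;b=b+M@o
    return np.linalg.solve(A,b)
E
python3 - <<'E'
from h import *
P={n:cams.read_camera(n) for n in("top","side")}
cv2.imwrite("pics/a.png",np.vstack([cv2.resize(P[n]["pixels"],(400,300)) for n in P]))
cv2.imwrite("pics/top.png",P["top"]["pixels"]);cv2.imwrite("pics/side.png",P["side"]["pixels"])
np.set_printoptions(precision=3,suppress=True)
for n in P: print(n,np.array(P[n]["extrinsics"]).round(3).tolist())
Z=dict(caddy_grip=.12,pocket_a=.008,pocket_d=.008,pocket_b=.008,pocket_c=.008)
for q in "caddy caddy_grip pocket_a pocket_d drip_tray spice_green salt_shaker spice_amber spice_red tea_mug onion".split():
    for n in P:
        for d in spotter.landmark_of(P[n],q)[:4]:
            print(q,n,round(d["p"],2),np.array(d["uv"]).round(),at(P[n],d["uv"],Z.get(q,0)))
print(read_state()["tcp_rot"])
E
```

```text
top [[0.02, -0.988, 0.151, 0.353], [-0.999, -0.024, -0.025, -0.027], [0.028, -0.15, -0.988, 1.16], [0.0, 0.0, 0.0, 1.0]]
side [[-0.819, -0.355, 0.45, -0.102], [-0.573, 0.531, -0.625, 0.832], [-0.017, -0.77, -0.638, 0.997], [0.0, 0.0, 0.0, 1.0]]
caddy top 0.9 [297. 179.] [ 0.593 -0.202  0.   ]
caddy side 0.68 [275. 179.] [ 0.588 -0.214  0.   ]
caddy_grip top 0.72 [306. 173.] [ 0.588 -0.212  0.12 ]
caddy_grip side 0.57 [274. 148.] [ 0.6  -0.22  0.12]
caddy_grip side 0.38 [280. 170.] [ 0.521 -0.135  0.12 ]
caddy_grip side 0.33 [259. 196.] [ 0.502 -0.002  0.12 ]
pocket_a top 0.88 [333. 178.] [ 0.599 -0.322  0.008]
pocket_a top 0.8 [316. 178.] [ 0.599 -0.265  0.008]
pocket_a top 0.72 [263. 181.] [ 0.581 -0.09   0.008]
pocket_a top 0.59 [286. 179.] [ 0.59  -0.166  0.008]
pocket_a side 0.84 [283. 170.] [ 0.588 -0.261  0.008]
pocket_a side 0.81 [287. 162.] [ 0.602 -0.307  0.008]
pocket_a side 0.74 [257. 200.] [ 0.573 -0.086  0.008]
pocket_a side 0.66 [267. 189.] [ 0.58  -0.149  0.008]
pocket_d top 0.88 [333. 178.] [ 0.599 -0.322  0.008]
pocket_d top 0.8 [316. 178.] [ 0.599 -0.265  0.008]
poc
[... 776 characters left out ...]
32. 174.] [ 0.612 -0.319  0.   ]
salt_shaker top 0.43 [256. 223.] [ 0.447 -0.071  0.   ]
salt_shaker side 0.82 [307. 152.] [ 0.583 -0.41  -0.   ]
salt_shaker side 0.67 [284. 221.] [ 0.455 -0.063  0.   ]
spice_amber top 0.66 [296. 224.] [ 0.446 -0.2    0.   ]
spice_amber top 0.48 [280. 181.] [ 0.586 -0.147  0.   ]
spice_amber side 0.88 [310. 200.] [ 0.441 -0.188  0.   ]
spice_amber side 0.8 [266. 187.] [ 0.594 -0.165  0.   ]
spice_red top 0.78 [317. 179.] [ 0.596 -0.27   0.   ]
tea_mug top 0.88 [212. 221.] [0.448 0.072 0.   ]
tea_mug side 0.98 [260. 250.] [0.45  0.076 0.   ]
onion top 0.85 [232. 180.] [0.583 0.012 0.   ]
[[-0.909  0.416  0.   ]
 [ 0.416  0.909  0.   ]
 [ 0.     0.    -1.   ]]
```

Run:
```python
import cv2,numpy as np
t=cv2.resize(cv2.imread("pics/top.png")[140:270,90:390],(800,347),interpolation=3)
s=cv2.resize(cv2.imread("pics/side.png")[110:340,170:370],(220,253),interpolation=3)
cv2.imwrite("pics/b.png",np.vstack([t,np.hstack([s,cv2.resize(cv2.imread("pics/side.png"),(580,253))])]))
```

```text
(no output)
```

View pics/b.png

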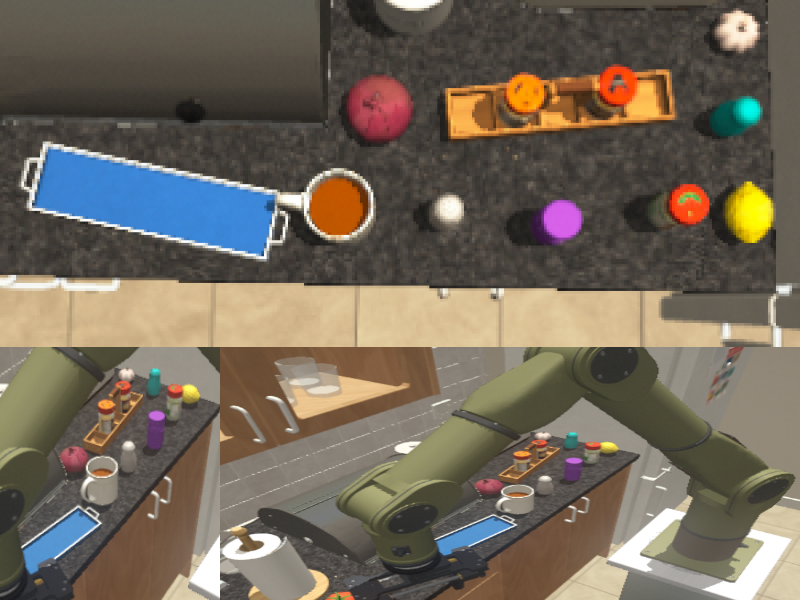

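The picture shows, in top-image pixels:
- **Salt shaker candidates:** the white/grey-domed one at (258,219) and the turquoise one at (365,184), which is the look-alike. The target is the one at (258,219).
- **Jars:** the green-label jar with a red cap is at (348,217). The purple look-alike at (300,223) is to be left alone.
- **Other items:** the caddy is around (297,179) and the tray around (150,217). A large grey appliance sits behind the tray.

Next I'll swing over for wrist views.

```bash
python3 -m handwheel '[{"linear":[1.5,0,3],"angular":[0,0,0]},{"linear":[4,-13,4],"angular":[0,0,-6]},{"linear":[4,-13,4],"angular":[0,0,-6]},{"linear":[4,-13,4],"angular":[0,0,-6]},{"linear":[4,-13,4],"angular":[0,0,-6]},{"linear":[4,-13,4],"angular":[0,0,-6]},{"linear":[4,-13,4],"angular":[0,0,-6]},{"linear":[4,-13,4],"angular":[0,0,-6]}]' 1
python3 -m handwheel '[{"linear":[2,-13,2],"angular":[0,0,-4]},{"linear":[2,-13,2],"angular":[0,0,-4]},{"linear":[2,-13,2],"angular":[0,0,-4]},{"linear":[2,-13,2],"angular":[0,0,-4]},{"linear":[2,-13,2],"angular":[0,0,-4]},{"linear":[2,-13,2],"angular":[0,0,-4]},{"linear":[2,-13,2],"angular":[0,0,-4]},{"linear":[2,-13,2],"angular":[0,0,-4]}]'
python3 - <<'E'
from h import *
s=read_state();print(s["tcp_pos"],s["tcp_rot"],s["q"])
p=cams.read_camera("wrist");cv2.imwrite("pics/w1.png",p["pixels"]);print(np.array(p["extrinsics"]).round(3).tolist())
t=cams.read_camera("top")
sd=cams.read_camera("side");cv2.imwrite("pics/c.png",np.vstack([np.hstack([cv2.resize(p["pixels"],(400,300)),cv2.resize(t["pixels"],(400,300))]),np.hstack([cv2.resize(sd["pixels"],(400,300)),cv2.resize(sd["pixels"][110:340,100:400],(400,300))])]))
E
```

```text
time_s: 1.87
tcp_pos: [0.3482, 0.2885, 0.3302]
tcp_rot: [[-0.491, 0.871, 0.001], [0.871, 0.491, 0.0], [-0.0, 0.001, -1.0]]
wrist_force: [0.7, 0.3, 0.6]
width: 0.0883
finger_force: 0.0
time_s: 2.53
tcp_pos: [0.3979, -0.0367, 0.3804]
tcp_rot: [[-0.095, 0.995, 0.001], [0.995, 0.095, 0.0], [0.0, 0.001, -1.0]]
wrist_force: [0.2, 0.7, 0.5]
width: 0.0883
finger_force: 0.0
[ 0.39790862 -0.03667263  0.38041159] [[-9.47779515e-02  9.95497724e-01  1.19251851e-03]
 [ 9.95498409e-01  9.47775921e-02  3.54536981e-04]
 [ 2.39916724e-04  1.22075257e-03 -9.99999226e-01]] [-11.8695053   11.44272434  13.20292305 113.10145088  -3.16955496
  55.72344185   8.30165746]
[[0.996, 0.091, 0.025, 0.391], [0.094, -0.96, -0.265, 0.03], [0.0, 0.266, -0.964, 0.526], [0.0, 0.0, 0.0, 1.0]]
```

View pics/c.png

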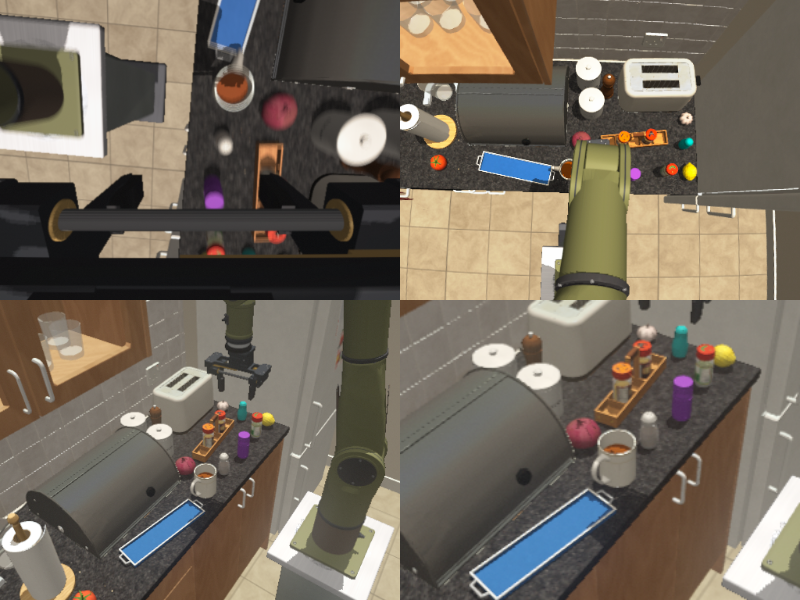

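The wrist view (top left) shows the shaker at about (225,143), the caddy at about (268,195), the onion at (278,110) and the mug at (233,88). The grey thing is a rounded bread box, low at its front edge beside the tray. I'll measure from wrist and side together.

```bash
python3 -m handwheel '[{"linear":[0,1,2],"angular":[0,0,0]},{"linear":[0,3,3],"angular":[0,0,0]},{"linear":[0,3,3],"angular":[0,0,0]},{"linear":[0,3,3],"angular":[0,0,0]},{"linear":[0,3,3],"angular":[0,0,0]}]' 1
cat > m.py <<'E'
from h import *
np.set_printoptions(precision=4,suppress=True)
P={n:cams.read_camera(n) for n in("wrist","side","top")}
def circ(p,q,exp,z,tol=.06):
    # mask centroid candidate nearest exp at height z
    o=[]
    for d in spotter.trace(p,q):
        x=at(p,d["uv"],z)
        if np.hypot(*(x[:2]-exp))<tol:o.append((round(d["p"],2),x[:2],np.array(d["uv"]).round(),int(d["mask"].sum())))
    return o[:1]
def lm(p,q,exp,z,tol=.04):
    o=[]
    for d in spotter.landmark_of(p,q):
        x=at(p,d["uv"],z)
        if np.hypot(*(x[:2]-exp))<tol:o.append((d["p"],x[:2]))
    return (round(o[0][0],2),o[0][1]) if o else None
E
python3 - <<'E'
from m import *
for q,e,z in[("salt_shaker",(.45,-.065),0),("spice_green",(.46,-.335),0),("caddy",(.59,-.208),0),("caddy_grip",(.59,-.21),.12),("pocket_a",(.6,-.313),.008),("pocket_d",(.578,-.1),.008),("drip_tray",(.46,.272),0),("tea_mug",(.45,.075),0),("onion",(.583,.012),0)]:
    for n in P: print(q,n,lm(P[n],q,e,z,.05))
p=P["wrist"];cv2.imwrite("pics/w2.png",cv2.resize(p["pixels"],(800,600)))
# tray and caddy rectangles from masks
for q,z in(("drip_tray",.016),):
  for n in P:
    for d in spotter.trace(P[n],q)[:1]:
      m=d["mask"].astype(np.uint8);c=max(cv2.findContours(m,0,2)[0],key=cv2.contourArea)[:,0]
      w=np.array([at(P[n],u,z)[:2] for u in c],np.float32);r=cv2.minAreaRect(w);print(q,n,d["p"],r)
E
```

```text
time_s: 3.1
tcp_pos: [0.398, 0.0426, 0.4549]
tcp_rot: [[-0.1, 0.995, 0.001], [0.995, 0.1, 0.001], [0.0, 0.001, -1.0]]
wrist_force: [0.4, -0.9, -1.2]
width: 0.0884
finger_force: 0.0
salt_shaker wrist (0.7, array([ 0.4578, -0.0753]))
salt_shaker side (0.54, array([ 0.4503, -0.0716]))
salt_shaker top (0.48, array([ 0.4576, -0.072 ]))
spice_green wrist (0.77, array([ 0.4627, -0.3348]))
spice_green side (0.72, array([ 0.4484, -0.3267]))
spice_green top (0.74, array([ 0.4583, -0.3402]))
caddy wrist (0.56, array([ 0.5858, -0.2129]))
caddy side None
caddy top (0.92, array([ 0.5966, -0.2007]))
caddy_grip wrist (0.84, array([ 0.5798, -0.2119]))
caddy_grip side (0.73, array([ 0.5959, -0.212 ]))
caddy_grip top None
pocket_a wrist (0.59, array([ 0.598 , -0.3114]))
pocket_a side (0.73, array([ 0.5879, -0.307 ]))
pocket_a top (0.73, array([ 0.6105, -0.3116]))
pocket_d wrist (0.58, array([ 0.575 , -0.1009]))
pocket_d side (0.61, array([ 0.597 , -0.1064]))
pocket_d top (0.94, array([ 0.5793, -0.0992]))
drip_tray wrist None
drip_tray side (0.9, array([0.4653, 0.2712]))
drip_tray top None
tea_mug wrist (0.88, array([0.4486, 0.0658]))
tea_mug side (0.88, array([0.4436, 0.0727]))
tea_mug top (0.44, array([0.4509, 0.0645]))
onion wrist (0.91, array([0.574 , 0.0163]))
onion side (0.7, array([0.5677, 0.0324]))
onion top (0.71, array([0.5814, 0.0112]))
drip_tray wrist 0.6 ((0.45300403237342834, 0.23256823420524597), (0.2348417043685913, 0.08416668325662613), 79.68780517578125)
drip_tray side 0.91 ((0.4570346474647522, 0.2824280261993408), (0.32846903800964355, 0.09197822958230972), 79.10630798339844)
drip_tray top 0.66 ((0.48203718662261963, 0.3875578045845032), (0.10265012085437775, 0.08190689235925674), 79.37579345703125)
```

View pics/w2.png

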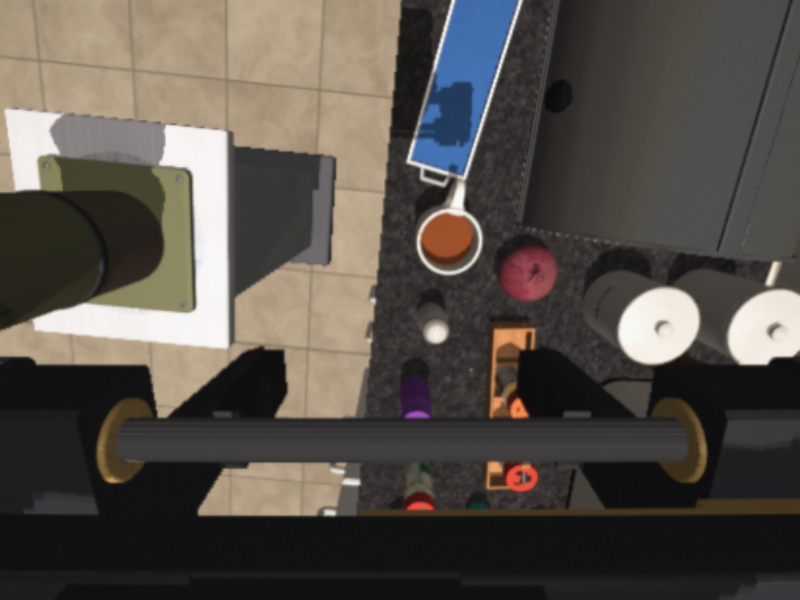

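Run:
```python
from m import *
print("canister lid",tri([(P["wrist"],(422,208)),(P["top"],(246,131))]), tri([(P["wrist"],(498,212)),(P["top"],(241,92))]))
t=P["top"]["pixels"]; cv2.imwrite("pics/d.png",cv2.resize(t[60:260,60:400],(800,470),interpolation=3))
# shaker: dome top, green cap
g=spotter.trace(P["wrist"],"salt_shaker")
for d in g: print(d["p"],d["uv"],at(P["wrist"],d["uv"],.06))
```

```text
canister lid [ 0.7128 -0.0274  0.1257] [ 0.8164 -0.0098  0.17  ]
0.97 [279.9, 205.9] [ 0.4566 -0.0673  0.06  ]
0.57 [307.3, 321.3] [ 0.5576 -0.3543  0.06  ]
```

View pics/d.png

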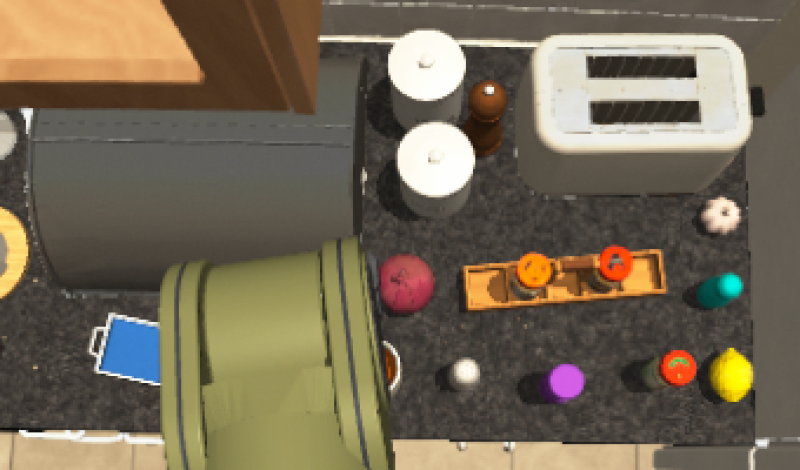

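```bash
python3 -m handwheel '[{"linear":[1,-2,-1],"angular":[0,0,0]},{"linear":[2.3,-4.5,-9],"angular":[0,0,0]},{"linear":[2.3,-4.5,-9],"angular":[0,0,0]},{"linear":[2.3,-4.5,-9],"angular":[0,0,0]},{"linear":[2.3,-4.5,-9],"angular":[0,0,0]},{"linear":[2.3,-4.5,-9],"angular":[0,0,0]},{"linear":[2.3,-4.5,-9],"angular":[0,0,0]},{"linear":[2.3,-4.5,-9],"angular":[0,0,0]}]' 1
python3 - <<'E'
from m import *
s=read_state();print(s["tcp_pos"])
for n in P:
    print(n,circ(P[n],"salt_shaker",(.456,-.071),.055),lm(P[n],"salt_shaker",(.456,-.071),0))
o=[(P[n],spotter.trace(P[n],"salt_shaker")) for n in("wrist",)]
t=P["top"]
print("toaster front top",at(t,(332,124),.18),"foot",at(t,(332,141),0))
cv2.imwrite("pics/w3.png",P["wrist"]["pixels"])
E
```

```text
time_s: 5.62
tcp_pos: [0.454, -0.0736, 0.2264]
tcp_rot: [[-0.092, 0.996, -0.007], [0.996, 0.092, -0.0], [0.0, -0.007, -1.0]]
wrist_force: [-0.1, 0.0, 0.5]
width: 0.088
finger_force: 0.0
[ 0.4561 -0.0717  0.2306]
wrist [(0.87, array([ 0.453 , -0.0728]), array([258., 175.]), 1111)] (0.85, array([ 0.4569, -0.0678]))
side [(0.89, array([ 0.4363, -0.0477]), array([288., 212.]), 320)] (0.57, array([ 0.4508, -0.0686]))
top [] None
toaster front top [ 0.7211 -0.2772  0.18  ] foot [ 0.7281 -0.3218  0.    ]
```

View pics/w3.png

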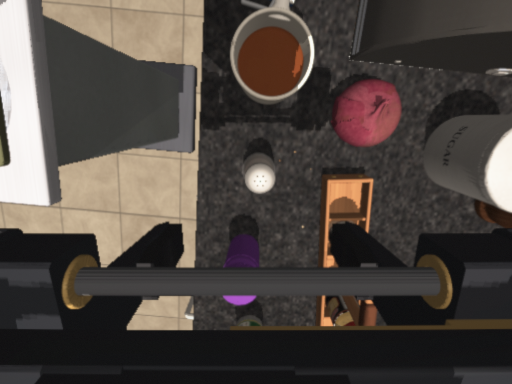

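The wrist picture shows the white shaker with its dome at (260,180), the caddy's near end wall from (324,177) to (372,177), and the canister well right at (500,160).

Run:
```python
from m import *
w=P["wrist"]
print("dome",at(w,(260,180),.088))
a,b=at(w,(324,177),.034),at(w,(372,177),.034);print("caddy end",a,b,at(w,(321,310),.034))
print("canister base left",at(w,(425,150),0.0), at(w,(485,165),.14))
```

```text
dome [ 0.4587 -0.0701  0.088 ]
caddy end [ 0.5436 -0.0703  0.034 ] [ 0.6064 -0.0643  0.034 ] [ 0.5726 -0.2748  0.034 ]
canister base left [ 0.6885 -0.0249  0.    ] [ 0.6571 -0.0253  0.14  ]
```

```bash
python3 -m handwheel '[{"linear":[0,0.06,-1.5],"angular":[0,0,0]},{"linear":[0,0.06,-3],"angular":[0,0,0]},{"linear":[0,0.06,-4.5],"angular":[0,0,0]},{"linear":[0,0.06,-6],"angular":[0,0,0]},{"linear":[0,0.06,-7],"angular":[0,0,0]},{"linear":[0,0.06,-7.3],"angular":[0,0,0]},{"linear":[0,0.06,-7.3],"angular":[0,0,0]},{"linear":[0,0.06,-7.3],"angular":[0,0,0]}]' 1
python3 -m handwheel '[{"linear":[0,0,0],"angular":[0,0,0]},{"linear":[0,0,0],"angular":[0,0,0]},{"linear":[0,0,0],"angular":[0,0,0]},{"linear":[0,0,0],"angular":[0,0,0]},{"linear":[0,0,0],"angular":[0,0,0]},{"linear":[0,0,0],"angular":[0,0,0]},{"linear":[0,0,0],"angular":[0,0,0]}]' 0 12
```

```text
time_s: 6.93
tcp_pos: [0.4559, -0.0709, 0.0478]
tcp_rot: [[-0.094, 0.996, 0.0], [0.996, 0.094, -0.0], [-0.0, 0.0, -1.0]]
wrist_force: [-0.2, 0.2, -0.1]
width: 0.0879
finger_force: 0.0
time_s: 7.52
tcp_pos: [0.4557, -0.0707, 0.0473]
tcp_rot: [[-0.095, 0.996, 0.0], [0.996, 0.095, -0.0], [-0.0, 0.0, -1.0]]
wrist_force: [0.3, 0.4, 0.4]
width: 0.0437
finger_force: 0.0
```

```bash
python3 -m handwheel '[{"linear":[0,0,0],"angular":[0,0,0]},{"linear":[0,0,0],"angular":[0,0,0]},{"linear":[0,0,0],"angular":[0,0,0]},{"linear":[0,0,0.5],"angular":[0,0,0]},{"linear":[0,0,1.5],"angular":[0,0,0]},{"linear":[0,0,2.5],"angular":[0,0,0]},{"linear":[0,0,3.5],"angular":[0,0,-0.6]},{"linear":[0,0,4],"angular":[0,0,-1.2]}]' 0 15
python3 -m handwheel '[{"linear":[1.2,-0.4,0],"angular":[0,0,-0.8]},{"linear":[2.4,-0.8,0],"angular":[0,0,-1.4]},{"linear":[3.6,-1,0],"angular":[0,0,-1.4]},{"linear":[4.6,-1.05,0],"angular":[0,0,-1.4]},{"linear":[4.9,-1.05,0],"angular":[0,0,-1.4]},{"linear":[4.9,-1.05,0],"angular":[0,0,-1.4]},{"linear":[4.9,-1.05,0],"angular":[0,0,-1.4]}]'
python3 - <<'E'
from m import *
s=read_state();print(s["tcp_pos"],s["finger_force"])
sd=P["side"]["pixels"];t=P["top"]["pixels"]
cv2.imwrite("pics/e.png",np.hstack([cv2.resize(P["wrist"]["pixels"],(400,300)),cv2.resize(sd[90:240,200:350],(400,400),interpolation=3)[:300]]))
for n in P: 
  print(n,lm(P[n],"pocket_d",(.578,-.097),.008,.025),lm(P[n],"salt_shaker",(.578,-.097),s["tcp_pos"][2]-.047),lm(P[n],"pocket_a",(.6,-.312),.008,.025),lm(P[n],"caddy_grip",(.59,-.205),.12,.03))
E
```

```text
time_s: 8.18
tcp_pos: [0.4562, -0.0708, 0.1493]
tcp_rot: [[0.034, 0.999, 0.003], [0.999, -0.034, 0.0], [0.0, 0.003, -1.0]]
wrist_force: [0.1, -0.1, -0.5]
width: 0.0357
finger_force: 14.8
time_s: 8.77
tcp_pos: [0.5764, -0.0966, 0.1465]
tcp_rot: [[0.176, 0.984, -0.003], [0.984, -0.176, 0.001], [0.0, -0.003, -1.0]]
wrist_force: [-0.7, -0.2, -0.3]
width: 0.0359
finger_force: 14.8
[ 0.5761 -0.0968  0.147 ] 14.780916291547328
wrist (0.55, array([ 0.5781, -0.1004])) (0.76, array([ 0.5737, -0.0952])) None None
side (0.61, array([ 0.5905, -0.1007])) (0.7, array([ 0.5767, -0.0935])) (0.57, array([ 0.5946, -0.313 ])) (0.83, array([ 0.5975, -0.1951]))
top None None (0.64, array([ 0.6083, -0.3183])) (0.96, array([ 0.5941, -0.2114]))
```

View pics/e.png

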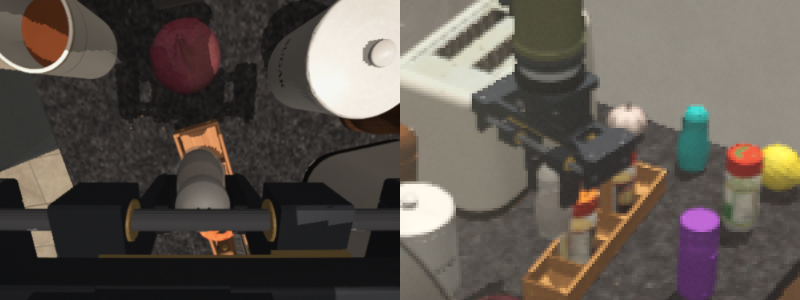

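The shaker hangs upright in the fingers over the near pocket (wrist crop about (205,165)). The canister is clear on the right. I'll check its hang height before lowering.

Run:
```python
from m import *
L={n:spotter.landmark_of(P[n],"salt_shaker") for n in("wrist","side")}
for a in L["wrist"][:2]:
  for b in L["side"][:3]:
    x=tri([(P["wrist"],a["uv"]),(P["side"],b["uv"])]);print(a["p"],b["p"],x,np.linalg.norm(proj(P["side"],x)-b["uv"]))
w=P["wrist"]["pixels"];cv2.imwrite("pics/f.png",cv2.resize(w[130:384,130:390],(800,600)))
```

```text
0.64 0.53 [ 0.5151 -0.1355  0.1562] 28.301604718330726
```

View pics/f.png

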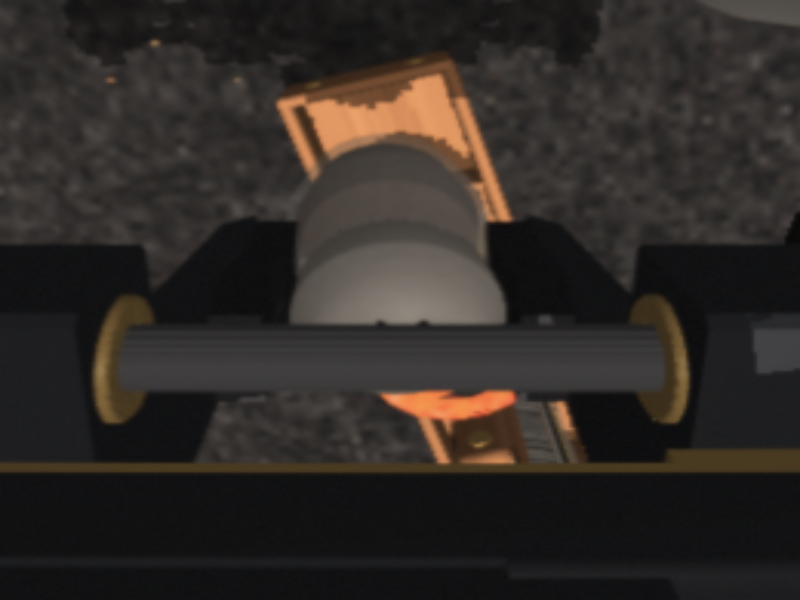

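Run:
```python
from m import *
w=P["wrist"];f=lambda u,v:(130+u*.325,130+v*.4233)
a,b=at(w,f(278,98),.034),at(w,f(455,55),.034);print(a,b,np.degrees(np.arctan2(*(b-a)[1::-1])),np.linalg.norm(b-a)); c=at(w,f(511,220),.034);print(c,np.degrees(np.arctan2((c-b)[0],-(c-b)[1])))
x=read_state()["tcp_pos"]
for z in(.08,.1,.11): print(z,at(w,f(391,145),z),"bottom edge expected y",x[1]+.022)
```

```text
[ 0.5451 -0.0741  0.034 ] [ 0.6037 -0.0665  0.034 ] 7.441971049450915 0.05907351898605785
[ 0.611  -0.1414  0.034 ] 5.568369332528277
0.08 [ 0.5794 -0.0881  0.08  ] bottom edge expected y -0.07492914551279567
0.1 [ 0.5803 -0.0827  0.1   ] bottom edge expected y -0.07492914551279567
0.11 [ 0.5808 -0.08    0.11  ] bottom edge expected y -0.07492914551279567
```

```bash
python3 -m handwheel '[{"linear":[0.08,-0.1,-0.7],"angular":[0,0,0]},{"linear":[0.08,-0.1,-1.4],"angular":[0,0,0]},{"linear":[0.08,-0.1,-2],"angular":[0,0,0]},{"linear":[0.08,-0.1,-2],"angular":[0,0,0]},{"linear":[0.08,-0.1,-2],"angular":[0,0,0]}]'
python3 - <<'E'
from m import *
cv2.imwrite("pics/g.png",np.hstack([cv2.resize(P["wrist"]["pixels"][130:300,170:350],(500,472),interpolation=3),cv2.resize(P["side"]["pixels"][120:220,220:300],(300,375),interpolation=3)[:472].copy() if 0 else cv2.copyMakeBorder(cv2.resize(P["side"]["pixels"][120:220,220:300],(300,375),interpolation=3),0,97,0,0,0)]))
E
```

```text
time_s: 10.33
tcp_pos: [0.5796, -0.0993, 0.0967]
tcp_rot: [[0.177, 0.984, -0.002], [0.984, -0.177, 0.0], [-0.0, -0.002, -1.0]]
wrist_force: [0.9, 0.4, -1.0]
width: 0.0361
finger_force: 14.8
```

View pics/g.png

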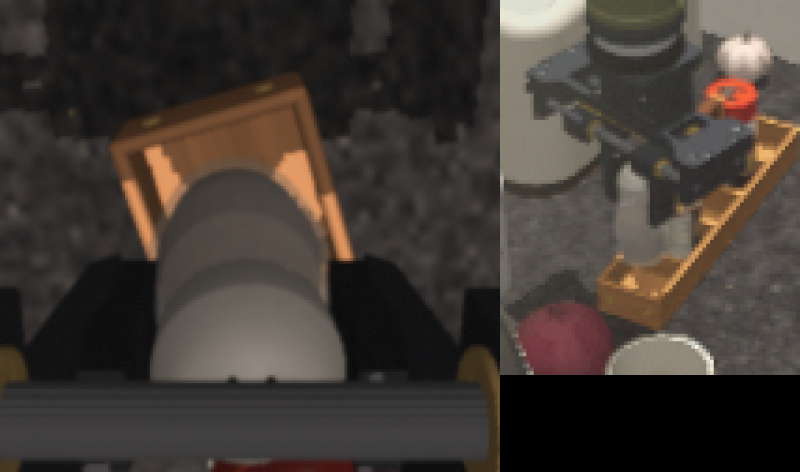

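The shaker is just above the near pocket, with the pocket's end wall at crop (112,150) to (300,78) and the shaker's base front at (240,163). Computing the offset.

Run:
```python
from h import *
w=cams.read_camera("wrist");f=lambda u,v:(170+u*.36,130+v*.36)
a,b,c=[at(w,f(*u),.034)[:2] for u in((112,148),(300,76),(352,258))];print(a,b,c)
ex=(b-a)/np.linalg.norm(b-a);ey=np.array([-ex[1],ex[0]]);mid=(a+b)/2;print("pocket d",mid-.030*ey,"len",np.linalg.norm(b-a),np.degrees(np.arctan2(ex[1],ex[0])), np.degrees(np.arctan2((c-b)[0],-(c-b)[1])))
z=read_state()["tcp_pos"][2]-.047
print("shaker base front",at(w,f(240,163),z)," left/right at half height .06 above", at(w,f(158,260),z+.025),at(w,f(325,250),z+.025))
print(read_state()["tcp_pos"])
```

```text
[ 0.54636741 -0.07669902] [ 0.60350264 -0.06565974] [ 0.61039428 -0.12311213]
pocket d [ 0.58062617 -0.10063462] len 0.05819192387299812 10.935548415546343 6.840172293390989
shaker base front [ 0.58304839 -0.08327894  0.05124653]  left/right at half height .06 above [ 0.56033978 -0.09721646  0.07624653] [ 0.60058894 -0.10183663  0.07624653]
[ 0.58086645 -0.09957022  0.09824653]
```

```bash
python3 -m handwheel '[{"linear":[-0.06,0.03,0],"angular":[0,0,0]},{"linear":[-0.06,0.03,-0.3],"angular":[0,0,0]},{"linear":[-0.06,0.03,-0.6],"angular":[0,0,0]},{"linear":[-0.06,0.03,-0.9],"angular":[0,0,0]},{"linear":[-0.06,0.03,-1.1],"angular":[0,0,0]},{"linear":[-0.06,0.03,-1.1],"angular":[0,0,0]}]'
```

```text
time_s: 11.03
tcp_pos: [0.5776, -0.0984, 0.068]
tcp_rot: [[0.176, 0.984, -0.003], [0.984, -0.176, 0.001], [0.0, -0.003, -1.0]]
wrist_force: [-0.7, 0.5, -1.4]
width: 0.0359
finger_force: 14.8
```

```bash
python3 -m handwheel '[{"linear":[0,0,-0.2],"angular":[0,0,0]},{"linear":[0,0,-0.4],"angular":[0,0,0]},{"linear":[0,0,-0.5],"angular":[0,0,0]},{"linear":[0,0,-0.5],"angular":[0,0,0]},{"linear":[0,0,-0.5],"angular":[0,0,0]}]'
```

```text
time_s: 11.45
tcp_pos: [0.5785, -0.0987, 0.057]
tcp_rot: [[0.177, 0.984, -0.0], [0.984, -0.177, -0.0], [-0.0, -0.0, -1.0]]
wrist_force: [-0.0, 0.2, -1.0]
width: 0.0356
finger_force: 14.8
```

Run:
```python
from m import *
s=read_state();print(s["tcp_pos"],s["wrist_force"])
cv2.imwrite("pics/hh.png",np.hstack([cv2.resize(P["wrist"]["pixels"][130:300,170:350],(500,472),interpolation=3),cv2.copyMakeBorder(cv2.resize(P["side"]["pixels"][120:220,220:300],(300,375),interpolation=3),0,97,0,0,0)]))
```

```text
[ 0.5788 -0.0987  0.0574] [ 0.9099 -0.3147 -0.4817]
```

View pics/hh.png

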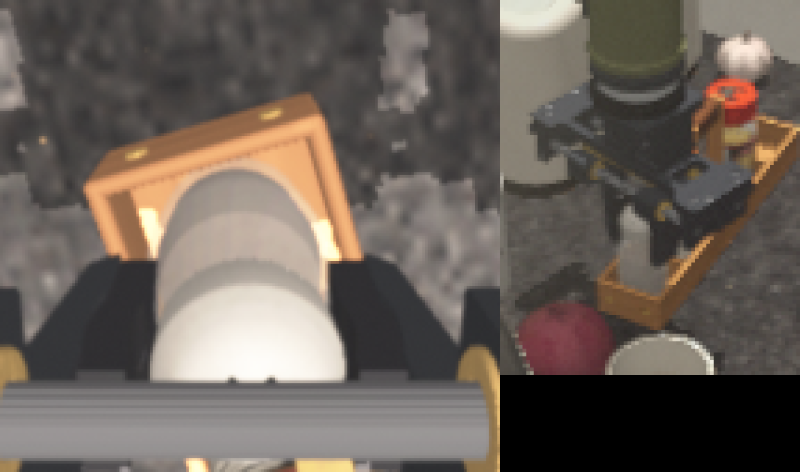

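The shaker's base is inside the near pocket, below the wall tops. Releasing and retreating.

```bash
python3 -m handwheel '[{"linear":[0,0,-0.05],"angular":[0,0,0]},{"linear":[0,0,-0.05],"angular":[0,0,0]},{"linear":[0,0,-0.05],"angular":[0,0,0]},{"linear":[0,0,-0.05],"angular":[0,0,0]},{"linear":[0,0,-0.05],"angular":[0,0,0]},{"linear":[0,0,1],"angular":[0,0,0]},{"linear":[0,0,2.5],"angular":[0,0,0]},{"linear":[0,0,4],"angular":[0,0,0]}]' 0.8
python3 -m handwheel '[{"linear":[-0.5,-1,1],"angular":[0,0,0]},{"linear":[-3,-3,2],"angular":[0,0,1]},{"linear":[-4.6,-6,2],"angular":[0,0,2]},{"linear":[-4.6,-7.4,2],"angular":[0,0,3]},{"linear":[-4.6,-7.4,2],"angular":[0,0,3]},{"linear":[-4.6,-7.4,2],"angular":[0,0,3]},{"linear":[-4.6,-7.4,2],"angular":[0,0,3]}]' 1
python3 - <<'E'
from m import *
s=read_state();print(s["tcp_pos"],s["tcp_rot"][:2,1])
for n in P: 
  print(n,"green",circ(P[n],"spice_green",(.46,-.335),.05,.05),lm(P[n],"spice_green",(.46,-.335),0,.05))
  print("  pa",lm(P[n],"pocket_a",(.6,-.312),.008,.025),"pd",lm(P[n],"pocket_d",(.578,-.1),.008,.025),lm(P[n],"salt_shaker",(.578,-.1),.008,.03),"grip",lm(P[n],"caddy_grip",(.59,-.205),.12,.03))
E
```

```text
time_s: 12.27
tcp_pos: [0.5776, -0.0985, 0.1575]
tcp_rot: [[0.177, 0.984, -0.003], [0.984, -0.177, 0.0], [-0.0, -0.003, -1.0]]
wrist_force: [1.8, 0.4, -0.6]
width: 0.0704
finger_force: 0.0
time_s: 12.85
tcp_pos: [0.4592, -0.2919, 0.2082]
tcp_rot: [[-0.124, 0.992, -0.001], [0.992, 0.124, -0.006], [-0.006, -0.002, -1.0]]
wrist_force: [-0.4, -0.8, 0.2]
width: 0.0882
finger_force: 0.0
[ 0.4638 -0.283   0.2072] [0.9907 0.1362]
wrist green [(0.96, array([ 0.4663, -0.3498]), array([258., 224.]), 2377)] None
  pa (0.69, array([ 0.5994, -0.3136])) pd (0.88, array([ 0.577 , -0.1001])) (0.63, array([ 0.5759, -0.0992])) grip (0.82, array([ 0.5879, -0.2105]))
side green [(0.57, array([ 0.4605, -0.3337]), array([328., 162.]), 419)] (0.57, array([ 0.4589, -0.3307]))
  pa (0.6, array([ 0.5943, -0.3063])) pd (0.63, array([ 0.5767, -0.0953])) (0.49, array([ 0.5743, -0.0986])) grip (0.63, array([ 0.5926, -0.2076]))
top green [(0.51, array([ 0.4607, -0.3156]), array([335., 218.]), 41)] (0.59, array([ 0.4648, -0.3389]))
  pa (0.77, array([ 0.6076, -0.3173])) pd None (0.5, array([ 0.5731, -0.1002])) grip (0.77, array([ 0.5943, -0.2168]))
```

```bash
python3 -m handwheel '[{"linear":[0,1.2,2],"angular":[0,0,0]},{"linear":[0,1.2,2],"angular":[0,0,0]},{"linear":[0,1.2,2],"angular":[0,0,0]},{"linear":[0,1.2,2],"angular":[0,0,0]}]'
cat > cap.py <<'E'
from m import *
def cap(n,exp,z=.106,tol=.035):
    p=P[n];hsv=cv2.cvtColor(p["pixels"],cv2.COLOR_BGR2HSV)
    m=(((hsv[...,0]<9)|(hsv[...,0]>172))&(hsv[...,1]>150)&(hsv[...,2]>90)).astype(np.uint8)
    m=cv2.morphologyEx(m,cv2.MORPH_CLOSE,np.ones((5,5)))
    for c in cv2.findContours(m,0,1)[0]:
        if cv2.contourArea(c)<25: continue
        W=np.array([at(p,u,z)[:2] for u in c[:,0]],np.float32);ctr,r=cv2.minEnclosingCircle(W)
        if np.hypot(*(np.array(ctr)-exp))<tol: print(n,"cap",np.round(ctr,4),"r",round(r,4),"x",W[:,0].min(),W[:,0].max(),"y",W[:,1].min(),W[:,1].max())
E
python3 - <<'E'
from cap import *
s=read_state();print(s["tcp_pos"])
for n in P:
    cap(n,(.462,-.335)); print(n,lm(P[n],"spice_green",(.46,-.335),0,.05))
d=spotter.trace(P["wrist"],"spice_green")[0];print(d["p"]);v,u=np.nonzero(d["mask"]);print(u.min(),u.max(),v.min(),v.max())
for r in range(v.min(),v.max()+1,6): 
    k=u[v==r]; print(r,k.min(),k.max(),end="; ")
print(at(P["wrist"],((u[v==v.min()]).mean(),v.min()),0))
E
```

```text
time_s: 14.23
tcp_pos: [0.4641, -0.2535, 0.2578]
tcp_rot: [[-0.137, 0.991, 0.002], [0.991, 0.137, -0.001], [-0.001, 0.002, -1.0]]
wrist_force: [0.8, -0.2, 0.2]
width: 0.0884
finger_force: 0.0
[ 0.4629 -0.2541  0.2563]
wrist cap [ 0.4625 -0.3369] r 0.0258 x 0.44036478 0.48395208 y -0.36230007 -0.3113018
wrist (0.75, array([ 0.4647, -0.3378]))
side cap [ 0.4586 -0.3261] r 0.0326 x 0.43205735 0.48290637 y -0.35747778 -0.29464978
side (0.7, array([ 0.4505, -0.3298]))
top None
0.6
229 264 205 263
205 246 249; 211 238 260; 217 235 262; 223 233 263; 229 233 263; 235 232 264; 241 230 264; 247 229 264; 253 231 262; 259 236 258; [ 0.4578 -0.3208  0.    ]
```

```bash
python3 -m handwheel '[{"linear":[0,-1.2,-1],"angular":[0,0,0]},{"linear":[0,-2.4,-2],"angular":[0,0,0]},{"linear":[0,-3.4,-3],"angular":[0,0,0]},{"linear":[0,-3.4,-4.2],"angular":[0,0,0]},{"linear":[0,-3.4,-5.2],"angular":[0,0,0]},{"linear":[0,-3.4,-6.4],"angular":[0,0,0]},{"linear":[0,-3.4,-7.6],"angular":[0,0,0]},{"linear":[0,-3.4,-8],"angular":[0,0,0]}]' 1
python3 -m handwheel '[{"linear":[0,0,0],"angular":[0,0,0]},{"linear":[0,0,0],"angular":[0,0,0]},{"linear":[0,0,0],"angular":[0,0,0]},{"linear":[0,0,0],"angular":[0,0,0]},{"linear":[0,0,0],"angular":[0,0,0]},{"linear":[0,0,0],"angular":[0,0,0]},{"linear":[0,0,0],"angular":[0,0,0]},{"linear":[0,0,0],"angular":[0,0,0]}]' 0 15
```

```text
time_s: 15.25
tcp_pos: [0.4614, -0.3373, 0.0532]
tcp_rot: [[-0.136, 0.991, -0.005], [0.991, 0.136, 0.004], [0.004, -0.005, -1.0]]
wrist_force: [-0.5, 0.3, 0.8]
width: 0.0879
finger_force: 0.0
time_s: 15.92
tcp_pos: [0.4639, -0.3389, 0.0579]
tcp_rot: [[-0.136, 0.991, 0.001], [0.991, 0.136, -0.001], [-0.001, 0.001, -1.0]]
wrist_force: [0.0, -0.1, 5.6]
width: 0.0439
finger_force: 15.0
```

```bash
python3 -m handwheel '[{"linear":[0,0,0.4],"angular":[0,0,0]},{"linear":[0,0,1.2],"angular":[0,0,0]},{"linear":[0,0,2.2],"angular":[0,0,0]},{"linear":[0,0,3],"angular":[0,0,0]},{"linear":[0,0,3.5],"angular":[0,0,0]},{"linear":[1,0,3.5],"angular":[0,0,0]},{"linear":[2,0,3.5],"angular":[0,0,0]},{"linear":[3,0.5,3.5],"angular":[0,0,0]}]'
python3 -m handwheel '[{"linear":[1,0.2,0],"angular":[0,0,0]},{"linear":[2,0.5,0],"angular":[0,0,0]},{"linear":[2.4,0.5,0],"angular":[0,0,0]},{"linear":[2.4,0.5,0],"angular":[0,0,0]},{"linear":[2.4,0.5,0],"angular":[0,0,0]},{"linear":[2.4,0.5,0],"angular":[0,0,0]}]'
python3 - <<'E'
from cap import *
s=read_state();print(s["tcp_pos"])
for n in P:
    cap(n,s["tcp_pos"][:2],s["tcp_pos"][2]+.048,.03)
    print(n,lm(P[n],"spice_green",s["tcp_pos"][:2],s["tcp_pos"][2]-.058),"pa",lm(P[n],"pocket_a",(.6,-.312),.008,.025),lm(P[n],"caddy_grip",(.59,-.205),.12,.03))
    for d in spotter.trace(P[n],"spice_green")[:2]:
        v,u=np.nonzero(d["mask"]);print(d["p"],u.min(),u.max(),v.min(),v.max())
cv2.imwrite("pics/i.png",np.hstack([cv2.resize(P["wrist"]["pixels"],(500,375)),cv2.resize(P["side"]["pixels"][100:200,230:310],(300,375),interpolation=3)]))
E
```

```text
time_s: 16.58
tcp_pos: [0.5387, -0.3294, 0.1461]
tcp_rot: [[-0.132, 0.991, 0.001], [0.991, 0.132, -0.003], [-0.004, 0.001, -1.0]]
wrist_force: [0.1, -0.1, -0.3]
width: 0.0438
finger_force: 15.0
time_s: 17.08
tcp_pos: [0.5967, -0.3145, 0.1447]
tcp_rot: [[-0.135, 0.991, -0.002], [0.991, 0.135, -0.0], [-0.0, -0.002, -1.0]]
wrist_force: [-0.4, -0.3, -1.1]
width: 0.0441
finger_force: 15.0
[ 0.5972 -0.3145  0.1449]
wrist cap [ 0.5968 -0.3206] r 0.0208 x 0.5762255 0.6173168 y -0.3366751 -0.31725207
wrist cap [ 0.5943 -0.305 ] r 0.0196 x 0.57484686 0.61369145 y -0.30842754 -0.2862228
wrist (0.9, array([ 0.5957, -0.3156])) pa (0.86, array([ 0.5997, -0.3106])) (0.93, array([ 0.5894, -0.2074]))
0.78 207 305 181 325
side cap [ 0.589  -0.2996] r 0.0322 x 0.5632376 0.6141316 y -0.32656118 -0.26835465
side (0.65, array([ 0.6039, -0.319 ])) pa (0.92, array([ 0.5993, -0.3141])) (0.74, array([ 0.5926, -0.1951]))
0.84 284 297 113 146
top (0.63, array([ 0.6003, -0.3173])) pa (0.86, array([ 0.5963, -0.3201])) (0.85, array([ 0.5926, -0.212 ]))
```

```bash
python3 -m handwheel '[{"linear":[0.09,0.06,-0.5],"angular":[0,0,0]},{"linear":[0.09,0.06,-1.1],"angular":[0,0,0]},{"linear":[0.09,0.06,-1.7],"angular":[0,0,0]},{"linear":[0.09,0.06,-1.7],"angular":[0,0,0]},{"linear":[0.09,0.06,-1.7],"angular":[0,0,0]}]'
python3 - <<'E'
from m import *
s=read_state();print(s["tcp_pos"],s["wrist_force"])
w=P["wrist"]
d=spotter.trace(w,"spice_green")[0];v,u=np.nonzero(d["mask"]);k=u[v==v.min()+1]
print("base front",at(w,(k.mean(),v.min()),s["tcp_pos"][2]-.057),"pa",lm(w,"pocket_a",(.6,-.312),.008,.025))
g=w["pixels"].copy()
cv2.imwrite("pics/j.png",np.hstack([cv2.resize(g[110:280,170:350],(500,472),interpolation=3),cv2.copyMakeBorder(cv2.resize(P["side"]["pixels"][110:190,250:314],(300,375),interpolation=3),0,97,0,0,0)]))
E
```

```text
time_s: 18.25
tcp_pos: [0.6002, -0.3115, 0.1008]
tcp_rot: [[-0.136, 0.991, -0.002], [0.991, 0.136, 0.001], [0.002, -0.002, -1.0]]
wrist_force: [0.4, -0.6, -0.8]
width: 0.0438
finger_force: 15.0
[ 0.6015 -0.3125  0.103 ] [-0.2003 -0.5013 -0.9307]
base front [ 0.5847 -0.1701  0.046 ] pa None
```

View pics/j.png

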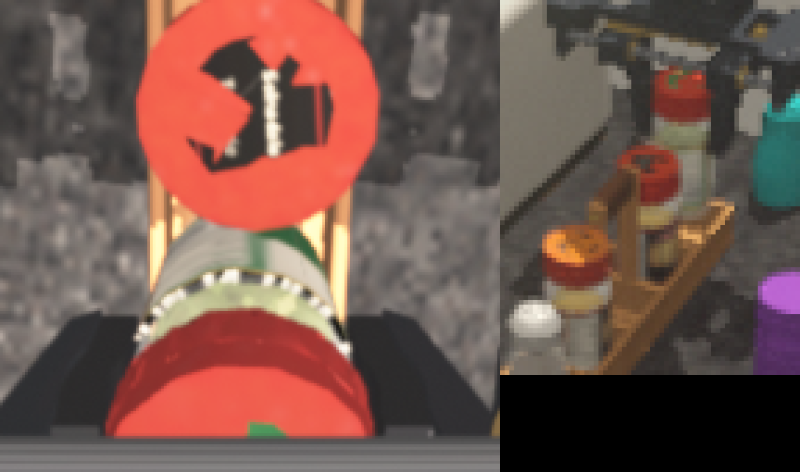

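The green jar (crop (240,300)) hangs over the far pocket, behind the red-capped jar. The caddy walls are at crop columns 148 and 350. Computing sideways centring.

Run:
```python
from h import *
w=cams.read_camera("wrist");f=lambda u,v:(170+u*.36,110+v*.36)
a,b=at(w,f(148,260),.034),at(w,f(350,260),.034);print(a,b,(a+b)/2,np.linalg.norm(a-b))
z=read_state()["tcp_pos"][2]-.057
for uv,dz in (((155,285),.03),((330,275),.03),((137,330),.06),((350,345),.06)): print(at(w,f(*uv),z+dz))
print(read_state()["tcp_pos"])
```

```text
[ 0.57292392 -0.31866019  0.034     ] [ 0.63380171 -0.31032944  0.034     ] [ 0.60336281 -0.31449482  0.034     ] 0.06144514962588854
[ 0.57891781 -0.31060639  0.0760464 ]
[ 0.62130448 -0.30217247  0.0760464 ]
[ 0.57841917 -0.30971309  0.1060464 ]
[ 0.62284851 -0.30705001  0.1060464 ]
[ 0.60135053 -0.31243334  0.1030464 ]
```

```bash
python3 -m handwheel '[{"linear":[0.05,-0.02,0],"angular":[0,0,0]},{"linear":[0.05,-0.02,-0.3],"angular":[0,0,0]},{"linear":[0.05,-0.02,-0.6],"angular":[0,0,0]},{"linear":[0.05,-0.02,-0.9],"angular":[0,0,0]},{"linear":[0.05,-0.02,-0.9],"angular":[0,0,0]}]'
```

```text
time_s: 18.97
tcp_pos: [0.6007, -0.3118, 0.0773]
tcp_rot: [[-0.136, 0.991, -0.004], [0.991, 0.136, 0.002], [0.002, -0.003, -1.0]]
wrist_force: [0.3, 0.1, -1.2]
width: 0.0437
finger_force: 15.0
```

```bash
python3 -m handwheel '[{"linear":[0,0,-0.2],"angular":[0,0,0]},{"linear":[0,0,-0.4],"angular":[0,0,0]},{"linear":[0,0,-0.45],"angular":[0,0,0]},{"linear":[0,0,-0.45],"angular":[0,0,0]},{"linear":[0,0,-0.45],"angular":[0,0,0]}]'
```

```text
time_s: 19.38
tcp_pos: [0.6021, -0.3127, 0.0684]
tcp_rot: [[-0.136, 0.991, 0.0], [0.991, 0.136, -0.0], [-0.0, 0.0, -1.0]]
wrist_force: [-0.5, 0.7, -1.2]
width: 0.0442
finger_force: 15.0
```

```bash
python3 -m handwheel '[{"linear":[0,0,-0.08],"angular":[0,0,0]},{"linear":[0,0,-0.08],"angular":[0,0,0]},{"linear":[0,0,-0.08],"angular":[0,0,0]},{"linear":[0,0,-0.08],"angular":[0,0,0]},{"linear":[0,0,-0.08],"angular":[0,0,0]},{"linear":[0,0,1],"angular":[0,0,0]},{"linear":[0,0,2.5],"angular":[0,0,0]},{"linear":[0,0,4],"angular":[0,0,0]}]' 0.8
python3 -m handwheel '[{"linear":[0,0,1],"angular":[0,0,0]},{"linear":[-0.2,1.5,2.5],"angular":[0,0,0]},{"linear":[-0.5,3,4],"angular":[0,0,0]},{"linear":[-0.5,4.5,5],"angular":[0,0,0]},{"linear":[-0.5,6,5],"angular":[0,0,0]},{"linear":[-0.5,6.5,5],"angular":[0,0,0]},{"linear":[-0.5,6.5,5],"angular":[0,0,0]},{"linear":[-0.5,6.5,5],"angular":[0,0,0]}]' 0.5
cat > cad.py <<'E'
from m import *
s=read_state();print(s["tcp_pos"],s["tcp_rot"][:2,1])
C=np.array([.5895,-.2065]);th=np.radians(6.3);ey=np.array([-np.sin(th),np.cos(th)])
for n in P:
  print(n,"caddy",lm(P[n],"caddy",C,0,.03),"grip",lm(P[n],"caddy_grip",C,.12,.02))
  for q,k,z in(("pocket_a",-.107,.008),("pocket_d",.107,.008),("spice_green",-.107,.008),("salt_shaker",.107,.008),("spice_amber",.053,.008),("spice_red",-.053,.008)):
    print("   ",q,lm(P[n],q,C+k*ey,z,.022),end="")
  print()
E
python3 cad.py
```

```text
time_s: 20.05
tcp_pos: [0.6012, -0.3122, 0.1687]
tcp_rot: [[-0.136, 0.991, -0.002], [0.991, 0.136, 0.001], [0.002, -0.002, -1.0]]
wrist_force: [2.0, 0.0, 0.3]
width: 0.0704
finger_force: 0.0
time_s: 20.72
tcp_pos: [0.5901, -0.1474, 0.2941]
tcp_rot: [[-0.141, 0.99, 0.001], [0.99, 0.141, 0.001], [0.001, 0.001, -1.0]]
wrist_force: [-0.5, -0.4, -0.7]
width: 0.0437
finger_force: 0.0
[ 0.5891 -0.152   0.2932] [0.991  0.1339]
wrist caddy (0.72, array([ 0.5887, -0.2084])) grip (0.65, array([ 0.5888, -0.2073]))
    pocket_a (0.96, array([ 0.5974, -0.3089]))    pocket_d (0.79, array([ 0.5725, -0.0999]))    spice_green (0.7, array([ 0.6048, -0.3064]))    salt_shaker (0.63, array([ 0.5756, -0.1004]))    spice_amber (0.62, array([ 0.5787, -0.1541]))    spice_red (0.69, array([ 0.5988, -0.2634]))
side caddy (0.69, array([ 0.5776, -0.2084])) grip (0.74, array([ 0.6006, -0.2082]))
    pocket_a (0.87, array([ 0.5849, -0.3029]))    pocket_d (0.6, array([ 0.5779, -0.1009]))    spice_green (0.56, array([ 0.5969, -0.3032]))    salt_shaker (0.76, array([ 0.5736, -0.0915]))    spice_amber (0.81, array([ 0.5898, -0.1448]))    spice_red (0.72, array([ 0.5857, -0.2604]))
top caddy None grip None
    pocket_a None    pocket_d (0.52, array([ 0.5821, -0.0903]))    spice_green (0.52, array([ 0.6071, -0.3092]))    salt_shaker (0.42, array([ 0.59  , -0.1003]))    spice_amber None    spice_red None
```

```bash
python3 -m handwheel '[{"linear":[0,-1.2,0],"angular":[0,0,-0.15]},{"linear":[0,-2.2,-0.5],"angular":[0,0,-0.15]},{"linear":[0,-2.2,-2],"angular":[0,0,-0.15]},{"linear":[0,-2.2,-3.5],"angular":[0,0,-0.15]},{"linear":[0,-2.2,-4.5],"angular":[0,0,-0.15]},{"linear":[0,-2.2,-4.5],"angular":[0,0,-0.15]}]' 0.5
python3 - <<'E'
from m import *
s=read_state();print(s["tcp_pos"])
for n in P: print(n,lm(P[n],"caddy_grip",(.589,-.207),.12,.03),lm(P[n],"caddy",(.589,-.207),0,.03))
E
```

```text
time_s: 22.57
tcp_pos: [0.586, -0.2037, 0.1756]
tcp_rot: [[-0.121, 0.993, -0.01], [0.993, 0.121, 0.004], [0.005, -0.01, -1.0]]
wrist_force: [-0.6, 0.8, 0.6]
width: 0.0443
finger_force: 0.0
[ 0.5906 -0.2056  0.1823]
wrist (0.92, array([ 0.5887, -0.2061])) (0.68, array([ 0.5918, -0.2092]))
side (0.71, array([ 0.6022, -0.2105])) (0.75, array([ 0.5927, -0.2054]))
top None None
```

```bash
python3 -m handwheel '[{"linear":[-0.03,-0.04,-0.7],"angular":[0,0,0]},{"linear":[-0.03,-0.04,-1.4],"angular":[0,0,0]},{"linear":[-0.03,-0.04,-2.1],"angular":[0,0,0]},{"linear":[-0.03,-0.04,-2.8],"angular":[0,0,0]},{"linear":[-0.03,-0.04,-3.2],"angular":[0,0,0]},{"linear":[-0.03,-0.04,-3.2],"angular":[0,0,0]},{"linear":[-0.03,-0.04,-3.2],"angular":[0,0,0]}]'
python3 -m handwheel '[{"linear":[0,0,0],"angular":[0,0,0]},{"linear":[0,0,0],"angular":[0,0,0]},{"linear":[0,0,0],"angular":[0,0,0]},{"linear":[0,0,0],"angular":[0,0,0]},{"linear":[0,0,0],"angular":[0,0,0]},{"linear":[0,0,0],"angular":[0,0,0]},{"linear":[0,0,0],"angular":[0,0,0]},{"linear":[0,0,0],"angular":[0,0,0]}]' 0 45
```

```text
time_s: 23.6
tcp_pos: [0.589, -0.2062, 0.1012]
tcp_rot: [[-0.121, 0.993, 0.0], [0.993, 0.121, -0.0], [-0.0, 0.0, -1.0]]
wrist_force: [0.2, -1.0, -0.5]
width: 0.0442
finger_force: 0.0
time_s: 24.27
tcp_pos: [0.5896, -0.2062, 0.1014]
tcp_rot: [[-0.121, 0.993, 0.002], [0.993, 0.121, -0.0], [-0.0, 0.002, -1.0]]
wrist_force: [1.8, 0.7, 3.7]
width: 0.0134
finger_force: 45.0
```

```bash
python3 -m handwheel '[{"linear":[0,0,0.1],"angular":[0,0,0]},{"linear":[0,0,0.3],"angular":[0,0,0]},{"linear":[0,0,0.6],"angular":[0,0,0]},{"linear":[0,0,0.9],"angular":[0,0,0]},{"linear":[0,0,1.1],"angular":[0,0,0]},{"linear":[0,0,1.2],"angular":[0,0,0]},{"linear":[0,0,1.2],"angular":[0,0,0]}]'
python3 - <<'E'
from m import *
s=read_state();print(s["tcp_pos"],s["wrist_force"],s["moment"],s["finger_force"])
z=s["tcp_pos"][2]-.101
for n in("wrist","side"):
    for q in("pocket_a","pocket_d","caddy_grip","caddy"): print(n,q,[ (round(d["p"],2),np.round(at(P[n],d["uv"],z+(.12 if "grip" in q else .008))[:2],3).tolist()) for d in spotter.landmark_of(P[n],q)[:4]])
E
```

```text
time_s: 24.85
tcp_pos: [0.5893, -0.2063, 0.1318]
tcp_rot: [[-0.121, 0.993, 0.001], [0.993, 0.121, -0.0], [-0.001, 0.001, -1.0]]
wrist_force: [0.3, -1.1, -6.0]
width: 0.0136
finger_force: 45.0
[ 0.5886 -0.206   0.1307] [-0.4615 -0.3693 -7.0549] [-0.034   0.0363  0.0146] 44.995727241039276
wrist pocket_a [(0.72, [0.584, -0.154])]
wrist pocket_d [(0.72, [0.584, -0.154])]
wrist caddy_grip [(0.59, [0.589, -0.208])]
wrist caddy [(0.56, [0.59, -0.21])]
side pocket_a [(0.66, [0.59, -0.303]), (0.58, [0.586, -0.156]), (0.57, [0.585, -0.1])]
side pocket_d [(0.66, [0.59, -0.303]), (0.58, [0.586, -0.156]), (0.57, [0.585, -0.1])]
side caddy_grip [(0.81, [0.598, -0.201])]
side caddy [(0.62, [0.583, -0.2])]
```

```bash
python3 -m handwheel '[{"linear":[0,0,0.4],"angular":[0,0,0]},{"linear":[0,0,1.1],"angular":[0,0,0]},{"linear":[0,0,2],"angular":[0,0,0]},{"linear":[0,0,3],"angular":[0,0,0]},{"linear":[0,0,4],"angular":[0,0,0]},{"linear":[0,0,4.8],"angular":[0,0,0]},{"linear":[0,0,5.3],"angular":[0,0,0]},{"linear":[0,0,5.5],"angular":[0,0,0]}]'
python3 -m handwheel '[{"linear":[-0.1,0,0],"angular":[0,0,0]},{"linear":[-0.4,0.2,0],"angular":[0,0,-0.1]},{"linear":[-0.8,0.6,0],"angular":[0,0,-0.3]},{"linear":[-1.3,1.3,0],"angular":[0,0,-0.5]},{"linear":[-1.8,2.1,0],"angular":[0,0,-0.7]},{"linear":[-2.3,3,0],"angular":[0,0,-0.9]},{"linear":[-2.8,4,0],"angular":[0,0,-1.1]},{"linear":[-3.3,5,0],"angular":[0,0,-1.3]}]'
```

```text
time_s: 26.07
tcp_pos: [0.5899, -0.2067, 0.2717]
tcp_rot: [[-0.12, 0.993, 0.005], [0.993, 0.12, -0.001], [-0.002, 0.005, -1.0]]
wrist_force: [0.9, -0.7, -6.6]
width: 0.0132
finger_force: 45.0
time_s: 26.73
tcp_pos: [0.5045, -0.0803, 0.2675]
tcp_rot: [[0.017, 1.0, -0.002], [1.0, -0.017, 0.0], [0.0, -0.002, -1.0]]
wrist_force: [0.6, 0.2, -6.6]
width: 0.0134
finger_force: 45.0
```

```bash
python3 -m handwheel '[{"linear":[-0.2,1,0],"angular":[0,0,-0.2]},{"linear":[-0.4,2,0],"angular":[0,0,-0.4]},{"linear":[-0.6,3,0],"angular":[0,0,-0.6]},{"linear":[-0.8,4,0],"angular":[0,0,-0.8]},{"linear":[-1,5,0],"angular":[0,0,-1]},{"linear":[-1.1,5.6,0],"angular":[0,0,-1.1]},{"linear":[-1.1,5.9,0],"angular":[0,0,-1.1]},{"linear":[-1.1,6,0],"angular":[0,0,-1.1]}]'
cat > tray.py <<'E'
from m import *
s=read_state();print(s["tcp_pos"],s["tcp_rot"][:2,1],s["finger_force"])
for n in P:
    for d in spotter.trace(P[n],"drip_tray")[:1]:
      m=d["mask"].astype(np.uint8);c=max(cv2.findContours(m,0,2)[0],key=cv2.contourArea)[:,0]
      w=np.array([at(P[n],u,.016)[:2] for u in c],np.float32);print(n,d["p"],cv2.minAreaRect(w),w.min(0),w.max(0))
    print(lm(P[n],"drip_tray",(.46,.272),0,.05))
E
python3 tray.py
python3 - <<'E'
# same on the untouched first pictures' successors: corners in first top picture (pixels read in view b)
from h import *
t=cams.read_camera("top")
f=lambda u,v:(90+u/2.667,140+v/2.667)
Q=np.array([at(t,f(*u),.016)[:2] for u in((44,145),(30,209),(279,193),(266,258))]);print(Q,Q.mean(0))
a=(Q[0]+Q[1])/2;b=(Q[2]+Q[3])/2;print(np.degrees(np.arctan2((a-b)[0],(a-b)[1])),np.linalg.norm(a-b))
E
```

```text
time_s: 27.4
tcp_pos: [0.4782, 0.0702, 0.2679]
tcp_rot: [[0.127, 0.992, -0.001], [0.992, -0.127, 0.0], [-0.0, -0.001, -1.0]]
wrist_force: [0.1, 0.0, -7.8]
width: 0.0133
finger_force: 45.0
[0.479  0.0674 0.2683] [ 0.9913 -0.1314] 44.995584078133106
wrist 0.55 ((0.44514548778533936, 0.20629335939884186), (0.17731140553951263, 0.08106321096420288), 77.01638793945312) [0.3966 0.1219] [0.5035 0.2943]
(0.87, array([0.4622, 0.2761]))
side 0.57 ((0.45692285895347595, 0.28125062584877014), (0.32721343636512756, 0.09157923609018326), 79.53016662597656) [0.3895 0.1176] [0.5259 0.4434]
(0.89, array([0.4601, 0.2657]))
top 0.71 ((0.47865790128707886, 0.3699728846549988), (0.14042061567306519, 0.08735070377588272), 80.22651672363281) [0.4311 0.2945] [0.5295 0.4405]
(0.89, array([0.4645, 0.2733]))
[[0.52483102 0.41573761]
 [0.44672928 0.42681978]
 [0.47369036 0.12712967]
 [0.39602099 0.13931999]] [0.46031791 0.27725176]
10.025618439385424 0.29252065189802634
```

```bash
python3 -m handwheel '[{"linear":[-0.1,0.4,0],"angular":[0,0,0]},{"linear":[-0.2,1.3,0],"angular":[0,0,-0.1]},{"linear":[-0.3,2.4,0],"angular":[0,0,-0.2]},{"linear":[-0.4,3.6,0],"angular":[0,0,-0.3]},{"linear":[-0.5,4.8,0],"angular":[0,0,-0.4]},{"linear":[-0.6,6,0],"angular":[0,0,-0.45]},{"linear":[-0.7,7,0],"angular":[0,0,-0.45]},{"linear":[-0.76,7.8,0],"angular":[0,0,-0.45]}]'
python3 -m handwheel '[{"linear":[0,0.4,0],"angular":[0,0,0]},{"linear":[0,0.62,0],"angular":[0,0,0]},{"linear":[0,0.62,-0.3],"angular":[0,0,0]},{"linear":[0,0.62,-0.9],"angular":[0,0,0]},{"linear":[0,0.62,-1.6],"angular":[0,0,0]},{"linear":[0,0.62,-2.1],"angular":[0,0,0]},{"linear":[0,0.62,-2.3],"angular":[0,0,0]},{"linear":[0,0.62,-2.3],"angular":[0,0,0]}]'
cat > fin.py <<'E'
from tray import *
z=s["tcp_pos"][2]-.101;C=s["tcp_pos"][:2]
for n in P:
    for q,h in(("caddy_grip",.12),("caddy",0),("pocket_a",.008)):
        print(n,q,[(round(d["p"],2),np.round(at(P[n],d["uv"],z+h)[:2],3).tolist()) for d in spotter.landmark_of(P[n],q)[:4]])
    for d in spotter.trace(P[n],"caddy")[:1]: print(n,"caddy mask uv",d["p"],np.round(d["uv"]),d["mask"].sum())
cv2.imwrite("pics/fin.png",P["side"]["pixels"])
E
python3 fin.py
```

```text
time_s: 28.57
tcp_pos: [0.4583, 0.2678, 0.2682]
tcp_rot: [[0.173, 0.985, -0.001], [0.985, -0.173, 0.002], [0.001, -0.001, -1.0]]
wrist_force: [0.7, 0.5, -6.2]
width: 0.0134
finger_force: 45.0
time_s: 29.23
tcp_pos: [0.4594, 0.2771, 0.2096]
tcp_rot: [[0.179, 0.984, -0.002], [0.984, -0.179, -0.003], [-0.003, -0.002, -1.0]]
wrist_force: [-0.6, 0.2, -7.2]
width: 0.0134
finger_force: 45.0
[0.4607 0.2788 0.2116] [ 0.9841 -0.1777] 44.9956426396966
None
side 0.59 ((0.45698612928390503, 0.2846408486366272), (0.320692777633667, 0.09023984521627426), 78.79704284667969) [0.3898 0.1237] [0.526  0.4396]
(0.92, array([0.4606, 0.2688]))
top 0.85 ((0.4214339256286621, 0.22227567434310913), (0.07773524522781372, 0.20950227975845337), 12.049888610839844) [0.3979 0.1214] [0.4777 0.3324]
(0.64, array([0.4636, 0.2843]))
wrist caddy_grip [(0.75, [0.459, 0.275])]
wrist caddy [(0.85, [0.458, 0.275])]
wrist pocket_a []
wrist caddy mask uv 0.66 [255. 191.] 7456
side caddy_grip [(0.72, [0.456, 0.279])]
side caddy [(0.68, [0.459, 0.281])]
side pocket_a [(0.92, [0.484, 0.386]), (0.9, [0.474, 0.334]), (0.86, [0.443, 0.224]), (0.68, [0.433, 0.177])]
side caddy mask uv 0.69 [208. 265.] 1832
top caddy_grip [(0.87, [0.454, 0.28])]
top caddy []
top pocket_a [(0.78, [0.437, 0.173]), (0.66, [0.46, 0.227]), (0.61, [0.467, 0.322])]
top caddy mask uv 0.72 [146. 220.] 416
```

```bash
python3 -m handwheel '[{"linear":[0,0,-0.3],"angular":[0,0,0]},{"linear":[0,0,-0.9],"angular":[0,0,0]},{"linear":[0,0,-1.5],"angular":[0,0,0]},{"linear":[0,0,-2.1],"angular":[0,0,0]},{"linear":[0,0,-2.5],"angular":[0,0,0]},{"linear":[0,0,-2.8],"angular":[0,0,0]},{"linear":[0,0,-2.9],"angular":[0,0,0]},{"linear":[0,0,-2.9],"angular":[0,0,0]}]'
python3 fin.py
python3 - <<'E'
from m import *
# edge directions: wooden caddy top walls vs white rim, from masks in side/wrist views
for n in P:
    for d in spotter.trace(P[n],"caddy")[:1]:
        m=d["mask"].astype(np.uint8);z=read_state()["tcp_pos"][2]-.101
        c=np.vstack([k[:,0] for k in cv2.findContours(m,0,2)[0] if cv2.contourArea(k)>30])
        w=np.array([at(P[n],u,z+.034)[:2] for u in c],np.float32);print(n,cv2.minAreaRect(w))
s=P["side"]["pixels"][190:360,120:330];cv2.imwrite("pics/k.png",cv2.resize(s,(735,595),interpolation=3))
E
```

```text
time_s: 30.95
tcp_pos: [0.4598, 0.2792, 0.1379]
tcp_rot: [[0.177, 0.984, -0.001], [0.984, -0.177, -0.0], [-0.001, -0.0, -1.0]]
wrist_force: [-0.3, -0.2, -5.5]
width: 0.0133
finger_force: 45.0
[0.4604 0.2796 0.1391] [ 0.9843 -0.1765] 44.99579843133688
wrist 0.59 ((0.5164834260940552, 0.3697478473186493), (0.09777452051639557, 0.006610123440623283), 79.52184295654297) [0.5063 0.3213] [0.528  0.4182]
None
side 0.59 ((0.43273302912712097, 0.29488810896873474), (0.3039584457874298, 0.08650810271501541), 67.42391204833984) [0.3917 0.1379] [0.5259 0.4356]
(0.67, array([0.4683, 0.2671]))
top 0.77 ((0.4197638928890228, 0.20527511835098267), (0.07917202264070511, 0.17913171648979187), 18.485946655273438) [0.3979 0.1217] [0.4779 0.3028]
(0.63, array([0.4508, 0.2891]))
wrist caddy_grip [(0.84, [0.46, 0.278])]
wrist caddy [(0.92, [0.461, 0.276])]
wrist pocket_a []
wrist caddy mask uv 0.82 [254. 194.] 7616
side caddy_grip [(0.73, [0.467, 0.287]), (0.58, [0.375, 0.25])]
side caddy [(0.85, [0.447, 0.283])]
side pocket_a [(0.93, [0.436, 0.179]), (0.76, [0.465, 0.332]), (0.69, [0.485, 0.386]), (0.66, [0.449, 0.23])]
side caddy mask uv 0.84 [205. 286.] 1702
top caddy_grip [(0.72, [0.464, 0.273])]
top caddy [(0.61, [0.472, 0.285])]
top pocket_a [(0.89, [0.459, 0.233]), (0.87, [0.445, 0.171]), (0.68, [0.469, 0.336])]
top caddy mask uv 0.91 [150. 222.] 332
wrist ((0.4624077379703522, 0.2968990206718445), (0.2364414781332016, 0.0599309466779232), 79.92731475830078)
side ((0.47317108511924744, 0.2834106683731079), (0.28588369488716125, 0.13093170523643494), 79.65418243408203)
top ((0.4484866261482239, 0.21732035279273987), (0.15953999757766724, 0.06180846691131592), 79.25374603271484)
```

```bash
python3 -m handwheel '[{"linear":[0.04,0,-0.1],"angular":[0,0,0]},{"linear":[0.04,0,-0.2],"angular":[0,0,0]},{"linear":[0.04,0,-0.2],"angular":[0,0,0]},{"linear":[0.04,0,-0.2],"angular":[0,0,0]},{"linear":[0.04,0,-0.2],"angular":[0,0,0]},{"linear":[0.04,0,-0.2],"angular":[0,0,0]},{"linear":[0.04,0,-0.2],"angular":[0,0,0]},{"linear":[0.04,0,-0.2],"angular":[0,0,0]}]'
python3 -c "
from cell import *
print(ctrl.job_done())"
```

```text
time_s: 32.97
tcp_pos: [0.4609, 0.2794, 0.1335]
tcp_rot: [[0.177, 0.984, 0.0], [0.984, -0.177, 0.0], [0.0, 0.0, -1.0]]
wrist_force: [-0.2, 0.2, -5.6]
width: 0.0133
finger_force: 45.0
the job is handed in; nothing more can be done
None
```

I handed the job in with the arm still holding the full caddy level, centred and lengthways over the tray by my measurements, with its underside about 17 mm above the rim; the hand-in returned no verdict, and I did not check the jars, mug or onion by camera after the carry.

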